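Unlock and open the control unit's access panel

ROBOT

A 6-joint arm with a two-finger parallel gripper is mounted at the origin on a cart in front of the work surface, level with it; the furniture and walls round the work are solid. World frame = base frame: x ahead of the robot, y to its left, z up, the work surface at z = 0. Lengths are in mm, angles in rad, forces in N, time in s.
With the tool pointing down it reaches from about 200 to 875 mm from the base axis. Payload 3.4 kg.
Tool frame: the origin (TCP) lies between the finger pads; the fingertips stand 17 mm ahead of it and the grasp point (between the pads) lies 2 mm behind it; z points along the fingers, y is the line along which they close (so a half turn about z gives the same grasp; the last joint's range is limited). The gripper opens to 94 mm and grips with 3 to 60 N. Pads are 16 mm wide; open, the fingers measure 119 mm over their backs; the gripper's body (75 mm by 177 mm) begins 78 mm behind the grasp point.
Start: joints at [-1.231, 0.276, 1.505, -0, 1.361, -0.121], TCP at [255.687, -515.061, 222.493] pointing down, gripper open.
Joint ranges: [-2.89, 2.89], [-0.75, 2.08], [0.22, 2.7], [-1.18, 4.32], [0.11, 2.71], [-2.7, 2.7]. Speed limits (rad/s): [2.57, 2.57, 3.14, 3.14, 3.14, 3.14].

INTERFACE

Orientations are given as [roll, pitch, yaw] about the fixed x, y, z axes, in that order (R = Rz(yaw) Ry(pitch) Rx(roll)).
In Python, from rig import robot gives the robot as it stands.
- The arm moves only by the tool step_arm, never from a script. Its arguments are lists of equal length, an entry for each row: "translation": the shift along the tool's x, y, z in mm, a list of three; "rotation": the turn, a rotation vector about the tool's x, y, z in rad, a list of three. A call has 1 to 20 rows; each row is the pose to reach, as a shift and turn from the pose commanded when the call began, along the tool's axes at that moment; what a row does not reach only later rows make up. A row lasts 1/10 s, in which the tool goes at most 50 mm and 8.59 degrees, less where a joint would pass 70% of its speed; a pose out of reach is approached as far as the arm can. A call with a gripper value outside its range is refused whole. "fingers" is the finger opening in mm, from 0 to 94, set as the call begins (left out, the last holds). The fingers move at their own pace and stop on an object; "squeeze" is the grip in N (left out, the last holds). Time passes only in rows, so rows that repeat a pose let the fingers close. It gives the time, the measured TCP pose, the force, the opening and the grip force at its end, in the units of the state.
- robot.state(): the state, without advancing time (a new reading comes with each control period).
- robot.get_image(name): name is "scene" or "top" or "wrist"; returns a dict with "frame" (400x640x3 uint8, red, green, blue), "camera_matrix" (3x3 intrinsics, pixels), "extrinsics" (4x4, takes a point from world to camera coordinates). Camera axes: x right, y up, looking along -z (the intrinsics and any distortion apply to the point x, -y, -z); pixel columns grow to the right and rows downward; lengths in mm; the calibration is good to about 2 mm. A picture is of the moment at which its call begins. There is no depth.
- robot.finish_job(): hands the job in; it is judged then, once.
The state is a dict: "clock": time; "joint_positions": joint angles; "joint_velocities": joint speeds; "effort": joint torques, N m; "eef_pos": TCP position; "ee_rot": TCP orientation; "wrist_force": force on the tool from outside, world axes, zero at the start; "wrist_torque": the same for the moment, N m; "width": finger opening in mm; "finger_force": force on a finger pad.
Only numpy, scipy, OpenCV 4.12 (cv2) and the standard library are available. Lean on these libraries where they do the work, as an engineer would, in place of code of your own. Each camera call takes 0.05 s, during which the arm holds its last target. There are 200 camera calls.

TASK

Open the control unit for servicing: turn both wing fasteners on its sloping access panel a quarter turn counter-clockwise to fully unlocked, while the panel is still shut, then lift the panel by its bar handle and swing it up at least 60 degrees from shut, so that it stays open by itself. Let go, leave both fasteners unlocked, and do not disturb the jar, the flask or the carton beside the unit.

Things in the scene. Friction and masses are not known exactly. Their poses are not given: they have to be found in the camera images.
- enclosure: Grey control unit, 210 (x) by 320 (y) by 154 mm high, fixed. Origin: centre of its underside; x to its back, y to its left, z up. Place and yaw (+-0.3 rad) vary. Front wall 55 mm high, then a face slopes up and back at 35 degrees from level for 170 mm (outward normal (-0.574, 0, 0.819)), then a flat top. In the slope: bare metal panel, 280 mm wide, 143 mm along the slope, hinged at its upper edge.
- panel (a joint): Hinge of the access panel, rad: 0 shut (flush in the slope), grows as the lower edge swings up, stop at 1.7. The stiff hinge (0.5 N m friction) holds the 0.35 kg panel at any angle; lifting it at the handle takes some 5 to 8 N. Locked fasteners hold it shut.
- panel_hinge (a point): Point on the hinge axis at the middle of the panel's upper edge, level with the panel's underside (panel 4 mm thick). The axis runs along the unit's y. It does not move as the panel opens.
- panel_handle (a point): Middle of the dark round bar of the panel's handle: bar 10 mm thick, 100 mm long over its two legs, parallel to the unit's y, its axis 36 mm above the panel's outer face, 130 mm down the slope from the hinge. Moves with the panel.
- latch_left (a joint): Left wing fastener (unit's +y side), rad: 0 locked, 1.571 (its stop) fully unlocked; grows counter-clockwise seen looking at the panel's outer face. Starts at 0 to 0.3. At 0 the wing lies across the slope, parallel to the handle bar; fully unlocked it points up and down the slope. Friction 0.06 N m; it stays where it is left. Its cam clears the frame from about 0.9 rad.
- latch_right (a joint): Right wing fastener (at the unit's -y side); same measures, start range, directions and values as the left one.
- latch_left_grip (a point): Grip point of the left fastener, on its turning axis (the slope's normal), 26 mm above the panel's outer face, 105 mm left of the panel's middle, 80 mm down the slope from the hinge. The wing is a dark steel blade 64 mm long, 12 mm thick, from 10 to 36 mm above the panel, on a round foot 34 mm wide, 5 mm high.
- latch_right_grip (a point): The same point on the right fastener, 105 mm right of the panel's middle.
- jar: Loose amber jar with white cap, 45 mm wide, 55 mm high, beside the unit. Origin: centre of its underside. Leave it alone.
- flask: Loose clear square bottle with a white cap, 50x43 mm, 87 mm high, beside the unit. Origin: centre of its underside. Leave it alone.
- carton: Loose small flat carton, 78x28x20 mm, beside the unit. Origin: centre of its underside. Leave it alone.

How it is judged:
By the outcome, as a careful person would: the job done as asked, in the order asked, and still so for the second after the job is handed in, with the robot touching nothing.
It also fails if it takes over 72 s, if anything falls off the work surface, if the arm or the gripper's body presses on something with over 40 N, if the wrist force passes 120 N, or if a joint passes its speed limit or range.

## Working session

There is one attempt and no reset: what is moved stays moved. The work goes in short steps, Python scripts to look and compute and a tool call to move; the robot and the scene stay as the last step left them, time stands still between calls to the robot, and variables do not carry over. Pictures are saved under pics/ and viewed, at most 10 in all, crops included, and the job is handed in when it is done.

Besides the shell and the picture viewer there is one more tool, called after "Call:" by a JSON object that holds its "op" and its "data", one argument or row to a line. step_arm: Moves the arm, as the interface text tells. Its arguments: {"type":"object","properties":{"translation":{"type":"array","items":{"type":"array","items":{"type":"number"}}},"rotation":{"type":"array","items":{"type":"array","items":{"type":"number"}}},"fingers":{"type":"number"},"squeeze":{"type":"number"}},"required":["translation","rotation"]}

```bash
mkdir -p pics; ls; python3 - <<'E'
from rig import robot
import cv2,numpy as np,pickle
d={}
for n in("scene","top"):
    i=robot.get_image(n);d[n]=i
    cv2.imwrite(f"pics/{n}0.png",i["frame"][:,:,::-1]);print(n,np.round(i["camera_matrix"],1).tolist(),np.round(i["extrinsics"],3).tolist(),[k for k in i])
pickle.dump(d,open("im0.pkl","wb"))
print(robot.state())
E
```

```text
pics
scene [[398.6, 0.0, 318.1], [0.0, 398.6, 203.1], [0.0, 0.0, 1.0]] [[-0.89, -0.456, 0.011, 535.789], [0.338, -0.643, 0.687, -261.563], [-0.306, 0.615, 0.727, -796.241], [0.0, 0.0, 0.0, 1.0]] ['frame', 'camera_matrix', 'extrinsics']
top [[441.6, 0.0, 325.2], [0.0, 441.6, 202.9], [0.0, 0.0, 1.0]] [[0.01, -1.0, 0.028, 16.887], [0.993, 0.013, 0.114, -603.299], [-0.115, 0.027, 0.993, -1118.951], [0.0, 0.0, 0.0, 1.0]] ['frame', 'camera_matrix', 'extrinsics']
{'clock': 0.1, 'joint_positions': array([-1.23102585e+00,  2.76527496e-01,  1.50593287e+00,  1.39118288e-05,
        1.36067517e+00, -1.21002751e-01]), 'joint_velocities': array([ 0.00086705, -0.00236466, -0.00436304, -0.00115986, -0.00068013,
       -0.00133629]), 'effort': array([ 2.38781344e-03, -4.05454409e+01, -2.37779832e+01,  7.04119122e-02,
        2.99048354e-02, -5.30515501e-05]), 'eef_pos': array([ 255.52006008, -514.61829807,  221.72298321]), 'ee_rot': array([-3.14006269e+00, -1.99740336e-04,  4.60770165e-01]), 'wrist_force': array([-0.01008919, -0.1314152 ,  0.04869089]), 'wrist_torque': array([-0.02905721,  0.00756923, -0.02450349]), 'finger_force': 0.0, 'width': 94.12267050080355}
```

View pics/scene0.png

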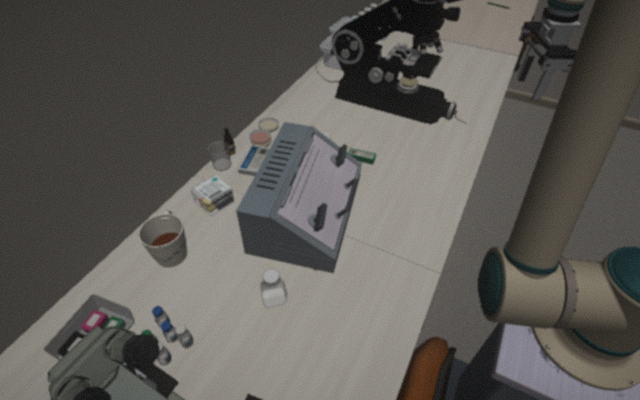

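View pics/top0.png

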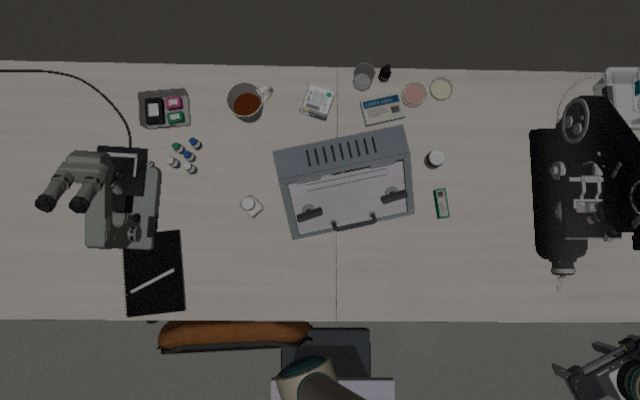

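The scene view shows the unit at about (300,195), with wings at (320,217) and (341,155) and the handle legs at (345,210) and (352,183). In the top view, the unit is at (345,185), with the wings at (310,213) and (391,196) and the bar at (368,224). The flask is at (251,205), the jar at (436,158) and the carton at (441,203).

```bash
cat > h.py <<'E'
import numpy as np,cv2
def proj(im,P):
    P=np.atleast_2d(P);E=im["extrinsics"];c=P@E[:3,:3].T+E[:3,3];c=c*[1,-1,-1]
    u=c@im["camera_matrix"].T;return u[:,:2]/u[:,2:]
def ray(im,uv):
    E=im["extrinsics"];R=E[:3,:3];o=-R.T@E[:3,3]
    d=np.linalg.solve(im["camera_matrix"],np.array([uv[0],uv[1],1.]))*[1,-1,-1];d=R.T@d
    return o,d/np.linalg.norm(d)
def onz(im,uv,z):
    o,d=ray(im,uv);return o+d*(z-o[2])/d[2]
def tri(obs):
    A=np.zeros((3,3));b=np.zeros(3)
    for im,uv in obs:
        o,d=ray(im,uv);M=np.eye(3)-np.outer(d,d);A+=M;b+=M@o
    p=np.linalg.solve(A,b)
    return p,[np.linalg.norm(np.cross(ray(i,u)[1],p-ray(i,u)[0])) for i,u in obs]
E
python3 - <<'E'
import pickle,cv2,numpy as np
from h import *
d=pickle.load(open("im0.pkl","rb"))
for n,(x0,y0,x1,y1) in dict(top=(265,120,425,245),scene=(235,115,385,275)).items():
    g=cv2.cvtColor(d[n]["frame"],cv2.COLOR_RGB2GRAY)
    m=(g[y0:y1,x0:x1]<62).astype(np.uint8)
    k,l,s,c=cv2.connectedComponentsWithStats(m)
    for i in range(1,k):
        if s[i,4]>12: print(n,s[i,:2]+[x0,y0],s[i,2:],np.round(c[i]+[x0,y0],1), np.round(cv2.minAreaRect(np.argwhere(l==i)[:,::-1].astype(np.float32)),1) if 0 else cv2.minAreaRect(np.argwhere(l==i)[:,::-1].astype(np.float32))[1:])
a=cv2.resize(d["top"]["frame"][120:245,265:425],None,fx=3.6,fy=3.6,interpolation=2)[:450]
b=cv2.resize(d["scene"]["frame"][115:275,235:385],None,fx=2.81,fy=2.81,interpolation=2)[:450]
cv2.imwrite("pics/c0.png",cv2.resize(a,(380,297))[:,:,::-1])
o=np.zeros((600,800,3),np.uint8);a=cv2.resize(a,(400,312));o[:312,:400]=a;b=cv2.resize(b,(400,427));o[:427,400:]=b
cv2.imwrite("pics/c1.png",o[:430,:,::-1])
E
```

```text
top [371 137] [ 6 16 36] [373.6 144.3] ((15.764815330505371, 2.1828205585479736), 75.96376037597656)
top [363 138] [ 6 17 38] [365.5 146. ] ((16.26483726501465, 2.1736416816711426), 77.00537872314453)
top [355 140] [ 6 16 37] [357.3 147.7] ((15.727459907531738, 2.169304847717285), 77.47119140625)
top [339 143] [ 5 17 38] [341.  151.2] ((16.48671531677246, 2.169304609298706), 77.47119140625)
top [347 142] [ 5 16 37] [349.2 149.6] ((15.493175506591797, 2.3533935546875), 78.69007110595703)
top [330 145] [ 6 16 38] [332.7 152.5] ((15.51530647277832, 2.2485952377319336), 77.00537872314453)
top [322 147] [ 6 16 38] [324.5 154.1] ((15.727459907531738, 2.2777700424194336), 77.47119140625)
top [314 149] [ 5 16 38] [316.2 156.1] ((15.493175506591797, 2.3533935546875), 78.69007110595703)
top [306 150] [ 5 17 37] [308.  157.9] ((16.277639389038086, 2.1572775840759277), 78.69007110595703)
top [395 159] [ 9  5 16] [400.2 160.4] ((8.246211051940918, 3.8805696964263916), 14.03624439239502)
top [345 166] [25  6 31] [356.3 168.9] ((1.6705764532089233, 24.50179100036621), 80.13418579101562)
top [381 18
[... 492 characters left out ...]
.3 168.8] ((13.326967239379883, 1.3416409492492676), 10.304845809936523)
scene [270 174] [ 9  3 13] [274.3 175.2] ((8.236878395080566, 1.3728129863739014), 11.309932708740234)
scene [260 179] [17  4 18] [268.3 180.6] ((16.277639389038086, 0.9805806875228882), 11.309932708740234)
scene [338 180] [ 20  37 147] [349.5 196.6] ((9.482481956481934, 39.65400695800781), 16.699243545532227)
scene [257 185] [17  4 22] [265.  186.7] ((16.27549934387207, 1.1507928371429443), 9.462322235107422)
scene [314 205] [ 12  26 189] [319.5 217.7] ((9.19946002960205, 26.077808380126953), 8.746162414550781)
scene [238 212] [  98   60 2521] [279.2 242.7] ((105.41535186767578, 37.906009674072266), 13.240518569946289)
```

View pics/c1.png

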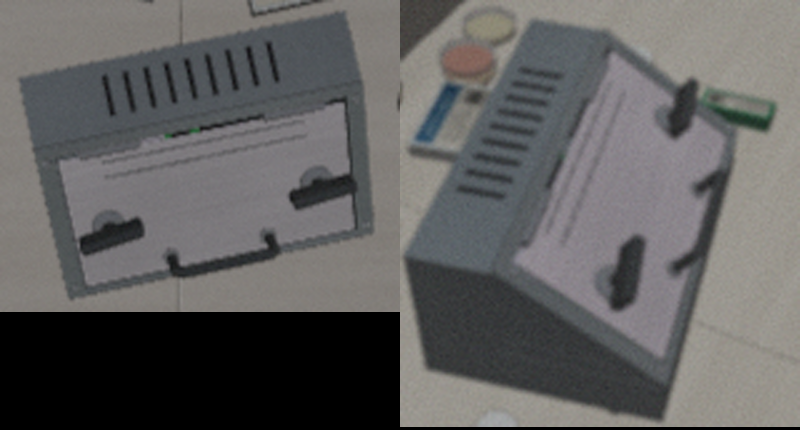

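```bash
python3 - <<'E'
import pickle
from h import *
d=pickle.load(open("im0.pkl","rb"));T=d["top"];S=d["scene"]
P={}
for n,a,b in (("L",(309.8,214.4),(320.5,217)),("R",(394.2,196.8),(341.5,155.5)),("H+",(334.6,228.4),(348.6,209.5)),("H-",(376.2,221.2),(355.8,180.6))):
    P[n],e=tri([(T,a),(S,b)]);print(n,P[n].round(1),np.round(e,1))
s0,s1=onz(T,(308,157.9),154),onz(T,(373.6,144.3),154);v=s0-s1
print("yaw slots",np.arctan2(-v[0],v[1]));v=P["L"]-P["R"];print("yaw LR",np.arctan2(-v[0],v[1]),np.linalg.norm(v))
v=P["H+"]-P["H-"];print("yaw H",np.arctan2(-v[0],v[1]),np.linalg.norm(v))
th=np.deg2rad(35)
# predicted using model: hinge local coordinates
from scipy.spatial.transform import Rotation as R
print("slots mid",(s0+s1)/2)
E
```

```text
L [565.2  62.9 118.7] [0.2 0.2]
R [ 610.8 -141.8  118.4] [0.3 0.3]
H+ [530.1   1.  100.9] [3.1 3.1]
H- [ 552.7 -101.3   92.8] [0.2 0.2]
yaw slots 0.2238927281337665
yaw LR 0.21899950993118306 209.7539482690935
yaw H 0.21747780995053714 105.11132683866737
slots mid [713.62774278  -9.19052061 154.        ]
```

The two views agree: yaw is 0.22, the wing grip points are at z of about 118 and the bar is at z of about 97. Both wings sit at about 0.12 rad. I'll approach the right wing first.

```bash
cat >> h.py <<'E'
from scipy.spatial.transform import Rotation as Ro
YAW=0.22;c,s=np.cos(YAW),np.sin(YAW)
U=np.array([.819*c,.819*s,.574]);N=np.array([-.574*c,-.574*s,.819]);V=np.array([-s,c,0])
L=np.array([565.2,62.9,118.5]);RR=np.array([610.8,-141.8,118.5]);H=np.array([541.4,-50.1,97.5]);HG=np.array([668.7,-21.5,139.8])
def tool(a,phi=0):   # a: wing angle about N ; phi: panel opening
    B=np.c_[np.cross(U,-N),U,-N]; B=Ro.from_rotvec(N/np.linalg.norm(N)*a).as_matrix()@B
    B=Ro.from_rotvec(V*phi).as_matrix()@B   # lower edge up
    return Ro.from_matrix(B)
def delta(st,p,R):
    R0=Ro.from_euler("xyz",st["ee_rot"])
    return R0.inv().apply(np.array(p)-st["eef_pos"]).round(1),(R0.inv()*R).as_rotvec().round(3)
E
python3 - <<'E'
from rig import robot
from h import *
st=robot.state();print(*delta(st,RR+80*N,tool(.12)))
E
```

```text
[ 439.4 -186.9   38.1] [-0.549  0.378 -1.402]
```

Call:
{"op": "step_arm", "data": {
  "translation": [
    [22,-9,2],
    [44,-19,4],
    [66,-28,6],
    [88,-37,8],
    [110,-47,10],
    [132,-56,11],
    [154,-65,13],
    [176,-75,15],
    [198,-84,17],
    [220,-93,19],
    [242,-103,21],
    [264,-112,23],
    [286,-121,25],
    [308,-131,27],
    [330,-140,29],
    [352,-150,30],
    [374,-159,32],
    [396,-168,34],
    [418,-178,36],
    [439.4,-186.9,38.1]
  ],
  "rotation": [
    [-0.027,0.019,-0.07],
    [-0.055,0.038,-0.14],
    [-0.082,0.057,-0.21],
    [-0.11,0.076,-0.28],
    [-0.137,0.095,-0.35],
    [-0.165,0.113,-0.42],
    [-0.192,0.132,-0.491],
    [-0.22,0.151,-0.561],
    [-0.247,0.17,-0.631],
    [-0.275,0.189,-0.701],
    [-0.302,0.208,-0.771],
    [-0.329,0.227,-0.841],
    [-0.357,0.246,-0.911],
    [-0.384,0.265,-0.981],
    [-0.412,0.284,-1.052],
    [-0.439,0.302,-1.122],
    [-0.467,0.321,-1.192],
    [-0.494,0.34,-1.262],
    [-0.522,0.359,-1.332],
    [-0.549,0.378,-1.402]
  ],
  "fingers": 44,
  "squeeze": 25
}}

```text
clock: 2.1
eef_pos: [566.3, -151.1, 183.9]
ee_rot: [2.534, 0.071, 1.893]
wrist_force: [-0.8, -0.8, 0.1]
width: 44.1
finger_force: 0.0
```

```bash
python3 - <<'E'
from rig import robot
import cv2,pickle
from h import *
i=robot.get_image("wrist");pickle.dump(i,open("w1.pkl","wb"))
st=robot.state();print(st["clock"],st["joint_positions"].round(2),st["eef_pos"].round(1));print(*delta(st,RR+80*N,tool(.12)))
print("proj R",proj(i,RR),proj(i,RR+30*V),proj(i,H))
cv2.imwrite("pics/w1.png",i["frame"][:,:,::-1])
E
```

```text
2.15 [-0.67  0.12  2.    0.72  0.75 -1.5 ] [ 566.7 -149.2  183.1]
[-2.3 -0.8 -1.5] [ 0.001 -0.004  0.005]
proj R [[318.05123225 209.17997049]] [[323.0031641  171.35312677]] [[259.67449392  53.23611284]]
```

View pics/w1.png

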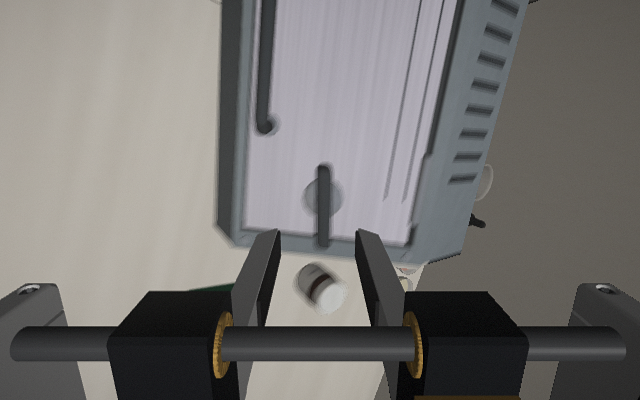

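The wrist view shows the right wing vertical from (323,168) to (323,246), aligned with the tool and centred between the fingers. Joint 6 is at -1.5 and would run out of range on the quarter turn, so I'll flip the tool by half a turn.

Call:
{"op": "step_arm", "data": {
  "translation": [
    [0,0,0],
    [0,0,0],
    [0,0,0],
    [0,0,0],
    [0,0,0],
    [0,0,0],
    [0,0,0],
    [0,0,0],
    [0,0,0],
    [0,0,0],
    [0,0,0],
    [0,0,0]
  ],
  "rotation": [
    [0,0,0.14],
    [0,0,0.28],
    [0,0,0.42],
    [0,0,0.56],
    [0,0,0.7],
    [0,0,0.84],
    [0,0,0.98],
    [0,0,1.12],
    [0,0,1.26],
    [0,0,1.4],
    [0,0,1.54],
    [0,0,1.57]
  ]
}}

```text
clock: 3.35
eef_pos: [565.8, -152.5, 184.1]
ee_rot: [3.057, -0.605, 0.366]
wrist_force: [-0.2, 0.6, -0.5]
width: 43.8
finger_force: 0.0
```

Call:
{"op": "step_arm", "data": {
  "translation": [
    [0,0,0],
    [0,0,0],
    [0,0,0],
    [0,0,0],
    [0,0,0],
    [0,0,0],
    [0,0,0],
    [0,0,0],
    [0,0,0],
    [0,0,0],
    [0,0,0],
    [0,0,0],
    [0,0,0],
    [0,0,0],
    [0,0,0]
  ],
  "rotation": [
    [0,0,0.14],
    [0,0,0.28],
    [0,0,0.42],
    [0,0,0.56],
    [0,0,0.7],
    [0,0,0.84],
    [0,0,0.98],
    [0,0,1.12],
    [0,0,1.26],
    [0,0,1.4],
    [0,0,1.54],
    [0,0,1.572],
    [0,0,1.572],
    [0,0,1.572],
    [0,0,1.572]
  ]
}}

```text
clock: 4.85
eef_pos: [566.1, -152.3, 184.3]
ee_rot: [-2.534, -0.071, -1.252]
wrist_force: [0.1, 0.8, 0.4]
width: 43.9
finger_force: 0.0
```

```bash
cat >> h.py <<'E'
from rig import robot
FL=Ro.from_rotvec([0,0,np.pi])
E
python3 - <<'E'
from h import *
import pickle
i=robot.get_image("wrist");pickle.dump(i,open("w2.pkl","wb"))
st=robot.state();print(st["clock"],st["joint_positions"].round(2),st["eef_pos"].round(1));print(*delta(st,RR+80*N,tool(.12)*FL))
print("proj",proj(i,RR),proj(i,RR+30*V),proj(i,H),i["camera_matrix"][0,0])
cv2.imwrite("pics/w2.png",i["frame"][:,:,::-1])
E
```

```text
4.9 [-0.68  0.12  2.    0.72  0.75  1.65] [ 566.1 -152.3  184.3]
[-0.5  0.1  0.3] [ 0.    -0.001  0.001]
proj [[316.58720675 210.12360497]] [[312.10070739 245.34819473]] [[362.14047407 338.18789717]] 330.2841708664039
```

View pics/w2.png

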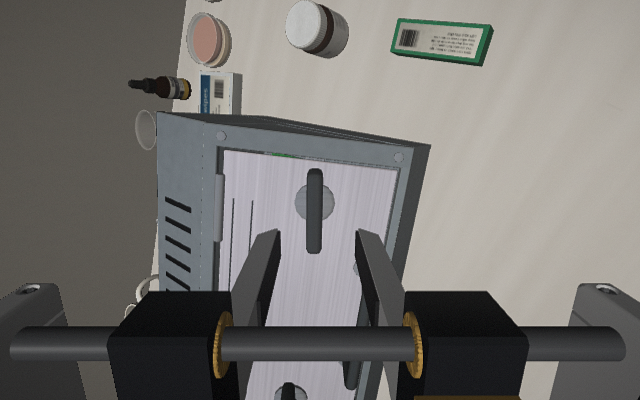

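The blade is vertical at (315,168)-(315,254). Its centre (315,211) is within 2 px of the prediction, so I'll descend along the tool axis and close.

Call:
{"op": "step_arm", "data": {
  "translation": [
    [-0.5,0,12],
    [-0.5,0,24],
    [-0.5,0,36],
    [-0.5,0,46],
    [-0.5,0,54],
    [-0.5,0,60],
    [-0.5,0,66],
    [-0.5,0,71],
    [-0.5,0,75],
    [-0.5,0,78],
    [-0.5,0,78],
    [-0.5,0,78]
  ],
  "rotation": [
    [0,0,0],
    [0,0,0],
    [0,0,0],
    [0,0,0],
    [0,0,0],
    [0,0,0],
    [0,0,0],
    [0,0,0],
    [0,0,0],
    [0,0,0],
    [0,0,0],
    [0,0,0]
  ]
}}

```text
clock: 6.1
eef_pos: [609.7, -142.1, 120.6]
ee_rot: [-2.534, -0.07, -1.252]
wrist_force: [-0.7, -1.3, -0.4]
width: 44.0
finger_force: 0.0
```

Call:
{"op": "step_arm", "data": {
  "translation": [
    [0,0,0],
    [0,0,0],
    [0,0,0],
    [0,0,0],
    [0,0,0],
    [0,0,0],
    [0,0,0],
    [0,0,0]
  ],
  "rotation": [
    [0,0,0],
    [0,0,0],
    [0,0,0],
    [0,0,0],
    [0,0,0],
    [0,0,0],
    [0,0,0],
    [0,0,0]
  ],
  "fingers": 0,
  "squeeze": 25
}}

```text
clock: 6.9
eef_pos: [611.4, -141.6, 122.1]
ee_rot: [-2.53, -0.069, -1.253]
wrist_force: [5.3, 3.3, 2.1]
width: 11.9
finger_force: 25.0
```

Gripped: width 11.9 and 25 N, with a slight upslope pull. I'll shift 2.3 mm to relieve it while turning.

Call:
{"op": "step_arm", "data": {
  "translation": [
    [0,-2.3,0],
    [0,-2.3,0],
    [0,-2.3,0],
    [0,-2.3,0],
    [0,-2.3,0],
    [0,-2.3,0],
    [0,-2.3,0],
    [0,-2.3,0],
    [0,-2.3,0],
    [0,-2.3,0],
    [0,-2.3,0],
    [0,-2.3,0],
    [0,-2.3,0],
    [0,-2.3,0],
    [0,-2.3,0],
    [0,-2.3,0],
    [0,-2.3,0],
    [0,-2.3,0],
    [0,-2.3,0],
    [0,-2.3,0]
  ],
  "rotation": [
    [0,0,0],
    [0,0,-0.1],
    [0,0,-0.2],
    [0,0,-0.3],
    [0,0,-0.4],
    [0,0,-0.5],
    [0,0,-0.6],
    [0,0,-0.7],
    [0,0,-0.8],
    [0,0,-0.9],
    [0,0,-1.0],
    [0,0,-1.1],
    [0,0,-1.2],
    [0,0,-1.28],
    [0,0,-1.34],
    [0,0,-1.4],
    [0,0,-1.44],
    [0,0,-1.46],
    [0,0,-1.46],
    [0,0,-1.46]
  ]
}}

```text
clock: 8.9
eef_pos: [612.1, -140.2, 122.7]
ee_rot: [3.136, -0.613, 0.231]
wrist_force: [3.5, 4.5, 2.9]
width: 12.0
finger_force: 25.0
```

```bash
python3 - <<'E'
from h import *
st=robot.state();print(st["clock"],st["joint_positions"].round(2),st["wrist_force"].round(1),st["wrist_torque"].round(2),st["width"]);print(*delta(st,RR+2*N,tool(1.571)*FL))
E
```

```text
8.9 [-0.59  0.25  2.02  0.85  0.59  0.09] [3.5 4.5 2.9] [ 0.85 -0.69  0.42] 11.964429183901872
[-3.7  1.2  0.5] [-0.001 -0.002  0.009]
```

Call:
{"op": "step_arm", "data": {
  "translation": [
    [0,0,0],
    [0,0,0],
    [0,0,0],
    [0,0,0]
  ],
  "rotation": [
    [0,0,-0.03],
    [0,0,-0.05],
    [0,0,-0.07],
    [0,0,-0.07]
  ]
}}

```text
clock: 9.3
eef_pos: [612.0, -140.3, 122.6]
ee_rot: [3.088, -0.611, 0.316]
wrist_force: [2.8, 4.8, 5.1]
width: 12.5
finger_force: 25.5
```

```bash
python3 - <<'E'
from h import *
st=robot.state();print(st["clock"],st["wrist_force"].round(1),st["wrist_torque"].round(2),st["width"]);print(*delta(st,RR+2*N,tool(1.571)*FL))
E
```

```text
9.3 [2.8 4.8 5.1] [ 1.15 -0.54  0.24] 12.531975230455851
[-3.6  1.   0.5] [-0.001 -0.002  0.078]
```

The width grew to 12.5, so the wing is on its stop. I'll open, back off and check.

Call:
{"op": "step_arm", "data": {
  "translation": [
    [0,0,0],
    [0,0,0],
    [0,0,0],
    [0,0,0],
    [0,0,0],
    [0,0,-8],
    [0,0,-20],
    [0,0,-35],
    [0,0,-50],
    [0,0,-65],
    [0,0,-80],
    [0,0,-80],
    [0,0,-80]
  ],
  "rotation": [
    [0,0,0.07],
    [0,0,0.07],
    [0,0,0.07],
    [0,0,0.07],
    [0,0,0.07],
    [0,0,0.07],
    [0,0,0.07],
    [0,0,0.07],
    [0,0,0.07],
    [0,0,0.07],
    [0,0,0.07],
    [0,0,0.07],
    [0,0,0.07]
  ],
  "fingers": 44
}}

```text
clock: 10.6
eef_pos: [566.5, -151.8, 188.3]
ee_rot: [3.132, -0.612, 0.233]
wrist_force: [-0.7, -0.3, 0.2]
width: 43.7
finger_force: 0.0
```

```bash
python3 - <<'E'
from h import *
import pickle
i=robot.get_image("wrist");pickle.dump(i,open("w3.pkl","wb"))
st=robot.state();print(st["clock"],st["wrist_force"].round(1));
print("proj",proj(i,RR),proj(i,RR+30*U),proj(i,RR-30*U))
cv2.imwrite("pics/w3.png",i["frame"][:,:,::-1])
print(*delta(st,L+80*N,tool(.12)*FL))
E
```

```text
10.65 [0.8 0.9 0.2]
proj [[316.32940819 210.19919619]] [[316.65760012 172.72562773]] [[316.0219109  245.30981157]]
[-2.000e-01 -2.095e+02  2.400e+00] [ 1.000e-03 -1.000e-03  1.461e+00]
```

View pics/w3.png

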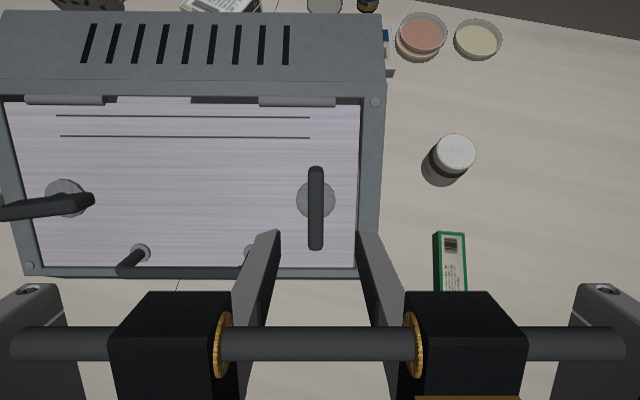

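The right wing is upright at (315,168)-(315,249), fully unlocked. The left wing is at (45,205). I'll move there next.

Call:
{"op": "step_arm", "data": {
  "translation": [
    [0,-12,0],
    [0,-24,0],
    [0,-36,0],
    [0,-48,1],
    [0,-60,1],
    [0,-72,1],
    [0,-84,1],
    [0,-96,1],
    [0,-108,1],
    [0,-120,1],
    [0,-132,1],
    [0,-144,2],
    [0,-156,2],
    [0,-168,2],
    [0,-180,2],
    [0,-192,2],
    [0,-204,2],
    [0,-209.5,2.4],
    [0,-209.5,2.4],
    [0,-209.5,2.4]
  ],
  "rotation": [
    [0,0,0.08],
    [0,0,0.16],
    [0,0,0.24],
    [0,0,0.32],
    [0,0,0.4],
    [0,0,0.48],
    [0,0,0.56],
    [0,0,0.64],
    [0,0,0.72],
    [0,0,0.8],
    [0,0,0.88],
    [0,0,0.96],
    [0,0,1.04],
    [0,0,1.12],
    [0,0,1.2],
    [0,0,1.3],
    [0,0,1.4],
    [0,0,1.461],
    [0,0,1.461],
    [0,0,1.461]
  ]
}}

```text
clock: 12.65
eef_pos: [520.6, 53.3, 183.5]
ee_rot: [-2.535, -0.07, -1.251]
wrist_force: [-0.2, 0.2, 0.2]
width: 44.1
finger_force: 0.0
```

```bash
python3 - <<'E'
from h import *
import pickle
i=robot.get_image("wrist");pickle.dump(i,open("w4.pkl","wb"))
st=robot.state();print(st["clock"],st["joint_positions"].round(2));
print("proj",proj(i,L),proj(i,L+30*V),proj(i,L-30*V))
cv2.imwrite("pics/w4.png",i["frame"][:,:,::-1])
print(*delta(st,L+2*N+1.5*U,tool(.12)*FL))
E
```

```text
12.7 [-0.2  -0.03  2.17  0.52  0.49  2.2 ]
proj [[316.44847437 209.41249672]] [[311.95932313 244.79874454]] [[321.24493553 171.60384341]]
[ 0.1 -1.4 77.5] [ 0.001 -0.001  0.001]
```

View pics/w4.png

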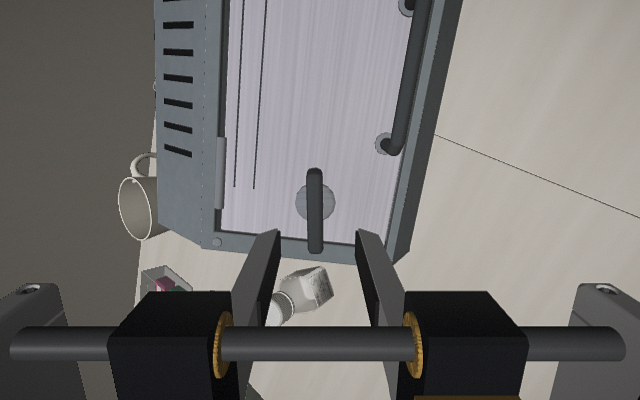

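The left wing is vertical at (315,168)-(315,253), aligned with the tool and centred within 2 px. I'll descend and close.

Call:
{"op": "step_arm", "data": {
  "translation": [
    [0,-0.5,12],
    [0,-1,24],
    [0,-1.4,36],
    [0,-1.4,46],
    [0,-1.4,54],
    [0,-1.4,60],
    [0,-1.4,66],
    [0,-1.4,71],
    [0,-1.4,75],
    [0,-1.4,77.5],
    [0,-1.4,77.5],
    [0,-1.4,77.5]
  ],
  "rotation": [
    [0,0,0],
    [0,0,0],
    [0,0,0],
    [0,0,0],
    [0,0,0],
    [0,0,0],
    [0,0,0],
    [0,0,0],
    [0,0,0],
    [0,0,0],
    [0,0,0],
    [0,0,0]
  ]
}}

```text
clock: 13.9
eef_pos: [565.2, 63.1, 121.4]
ee_rot: [-2.534, -0.07, -1.253]
wrist_force: [-0.4, 0.5, 0.6]
width: 44.4
finger_force: 0.0
```

Call:
{"op": "step_arm", "data": {
  "translation": [
    [0,0,0],
    [0,0,0],
    [0,0,0],
    [0,0,0],
    [0,0,0],
    [0,0,0],
    [0,0,0],
    [0,0,0]
  ],
  "rotation": [
    [0,0,0],
    [0,0,0],
    [0,0,0],
    [0,0,0],
    [0,0,0],
    [0,0,0],
    [0,0,0],
    [0,0,0]
  ],
  "fingers": 0,
  "squeeze": 25
}}

```text
clock: 14.7
eef_pos: [565.6, 63.1, 121.7]
ee_rot: [-2.533, -0.07, -1.253]
wrist_force: [1.8, 2.4, 1.3]
width: 11.9
finger_force: 25.0
```

Call:
{"op": "step_arm", "data": {
  "translation": [
    [0,-0.8,0],
    [0,-0.8,0],
    [0,-0.8,0],
    [0,-0.8,0],
    [0,-0.8,0],
    [0,-0.8,0],
    [0,-0.8,0],
    [0,-0.8,0],
    [0,-0.8,0],
    [0,-0.8,0],
    [0,-0.8,0],
    [0,-0.8,0],
    [0,-0.8,0],
    [0,-0.8,0],
    [0,-0.8,0],
    [0,-0.8,0],
    [0,-0.8,0],
    [0,-0.8,0],
    [0,-0.8,0],
    [0,-0.8,0]
  ],
  "rotation": [
    [0,0,0],
    [0,0,-0.1],
    [0,0,-0.2],
    [0,0,-0.3],
    [0,0,-0.4],
    [0,0,-0.5],
    [0,0,-0.6],
    [0,0,-0.7],
    [0,0,-0.8],
    [0,0,-0.9],
    [0,0,-1.0],
    [0,0,-1.1],
    [0,0,-1.2],
    [0,0,-1.3],
    [0,0,-1.38],
    [0,0,-1.44],
    [0,0,-1.48],
    [0,0,-1.5],
    [0,0,-1.52],
    [0,0,-1.52]
  ]
}}

```text
clock: 16.7
eef_pos: [566.0, 64.7, 122.2]
ee_rot: [3.097, -0.61, 0.301]
wrist_force: [1.1, 5.5, 1.9]
width: 12.4
finger_force: 25.4
```

```bash
python3 - <<'E'
from h import *
st=robot.state();print(st["clock"],st["wrist_force"].round(1),st["wrist_torque"].round(2),st["width"],st["joint_positions"].round(2));print(*delta(st,L+2*N,tool(1.571)*FL))
E
```

```text
16.7 [1.1 5.5 1.9] [ 1.16 -0.32  0.3 ] 12.420980146206997 [-0.15  0.14  2.19  0.74  0.31  0.49]
[-3.2  1.3  0.4] [-0.002 -0.     0.067]
```

The stop is reached: width 12.4 with 0.07 rad of over-turn. I'll release and retreat, then look at the handle.

Call:
{"op": "step_arm", "data": {
  "translation": [
    [0,0,0],
    [0,0,0],
    [0,0,0],
    [0,0,0],
    [0,0,0],
    [0,0,-8],
    [0,0,-20],
    [0,0,-35],
    [0,0,-50],
    [0,0,-65],
    [0,0,-80],
    [0,0,-80],
    [0,0,-80]
  ],
  "rotation": [
    [0,0,0.07],
    [0,0,0.07],
    [0,0,0.07],
    [0,0,0.07],
    [0,0,0.07],
    [0,0,0.07],
    [0,0,0.07],
    [0,0,0.07],
    [0,0,0.07],
    [0,0,0.07],
    [0,0,0.07],
    [0,0,0.07],
    [0,0,0.07]
  ],
  "fingers": 44
}}

```text
clock: 18.0
eef_pos: [521.1, 53.2, 187.3]
ee_rot: [3.141, -0.612, 0.219]
wrist_force: [0.5, -0.7, 1.0]
width: 44.2
finger_force: 0.0
```

```bash
cat >> h.py <<'E'
H=np.array([543.5,-49.5,98.8]);HG=np.array([670.3,-21.1,140.9])
E
python3 - <<'E'
from h import *
i=robot.get_image("wrist")
st=robot.state();print(st["clock"]);
f=i["frame"];g=cv2.cvtColor(f,cv2.COLOR_RGB2GRAY);p=proj(i,L)[0];print(p)
x,y=p.astype(int);m=(g[y-55:y+20,x-30:x+30]<75).astype(np.uint8)
k,l,s,ce=cv2.connectedComponentsWithStats(m);j=1+s[1:,4].argmax();print(s[j],ce[j]+[x-30,y-55],cv2.minAreaRect(np.argwhere(l==j)[:,::-1].astype(np.float32)))
cv2.imwrite("pics/w5.png",f[:,:,::-1])
print(*delta(st,H+80*N,tool(0)))
E
```

```text
18.05
[316.84226026 210.20999833]
[ 21  12  17  63 991] [315.44500505 198.55196771] ((28.999996185302734, 42.999996185302734), (61.99999237060547, 15.999998092651367), 90.0)
[-50.8 105.3  -8.1] [ 0.000e+00  1.000e-03 -1.572e+00]
```

The left wing measures exactly along the slope (90.0°), so both are unlocked. Next is the handle.

Call:
{"op": "step_arm", "data": {
  "translation": [
    [-3,6,-1],
    [-6,12,-1],
    [-9,18,-2],
    [-12,24,-2],
    [-15,30,-3],
    [-18,36,-3],
    [-21,42,-4],
    [-24,48,-4],
    [-27,54,-5],
    [-30,60,-5],
    [-33,66,-5],
    [-36,72,-6],
    [-39,79,-6],
    [-42,86,-7],
    [-45,93,-7],
    [-48,100,-8],
    [-50.8,105.3,-8.1],
    [-50.8,105.3,-8.1],
    [-50.8,105.3,-8.1]
  ],
  "rotation": [
    [0,0,-0.1],
    [0,0,-0.2],
    [0,0,-0.3],
    [0,0,-0.4],
    [0,0,-0.5],
    [0,0,-0.6],
    [0,0,-0.7],
    [0,0,-0.8],
    [0,0,-0.9],
    [0,0,-1.0],
    [0,0,-1.1],
    [0,0,-1.2],
    [0,0,-1.3],
    [0,0,-1.4],
    [0,0,-1.5],
    [0,0,-1.55],
    [0,0,-1.572],
    [0,0,-1.572],
    [0,0,-1.572]
  ],
  "fingers": 44
}}

```text
clock: 19.95
eef_pos: [498.6, -59.4, 164.0]
ee_rot: [2.532, -0.001, 1.79]
wrist_force: [0.5, 0.9, -0.0]
width: 43.7
finger_force: 0.0
```

```bash
python3 - <<'E'
from h import *
i=robot.get_image("wrist")
st=robot.state();print(st["clock"],st["joint_positions"].round(2));
print("proj",proj(i,[H,H+45*V,H-45*V]))
cv2.imwrite("pics/w6.png",i["frame"][:,:,::-1])
print(*delta(st,H-2*N,tool(0)))
E
```

```text
20.0 [-0.58 -0.01  2.21  0.76  0.63 -1.35]
proj [[318.82470552 208.38771746]
 [318.7555712  150.15744012]
 [318.88729995 261.10958227]]
[-0.3  0.2 81.9] [-0.001  0.    -0.001]
```

View pics/w6.png

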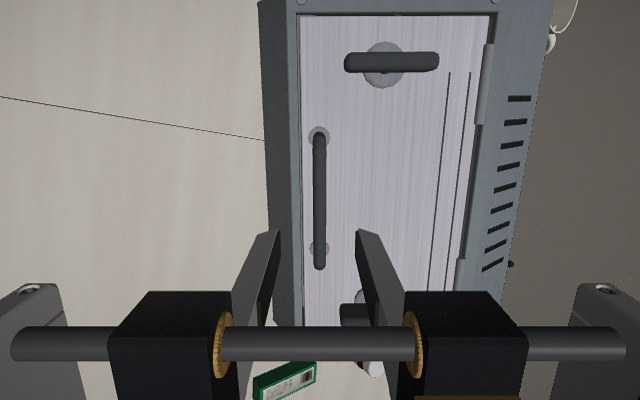

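The bar is vertical at column 320, rows 130-268, within 1 px of the tool's closing centre. I'll descend and grip.

Call:
{"op": "step_arm", "data": {
  "translation": [
    [0,0,12],
    [0,0,24],
    [0,0,36],
    [0,0,48],
    [0,0,57],
    [0,0,64],
    [0,0,70],
    [0,0,75],
    [0,0,79],
    [0,0,82],
    [0,0,82],
    [0,0,82]
  ],
  "rotation": [
    [0,0,0],
    [0,0,0],
    [0,0,0],
    [0,0,0],
    [0,0,0],
    [0,0,0],
    [0,0,0],
    [0,0,0],
    [0,0,0],
    [0,0,0],
    [0,0,0],
    [0,0,0]
  ]
}}

```text
clock: 21.2
eef_pos: [544.6, -49.3, 97.7]
ee_rot: [2.53, 0.001, 1.79]
wrist_force: [0.6, 0.1, -0.5]
width: 44.2
finger_force: 0.0
```

Call:
{"op": "step_arm", "data": {
  "translation": [
    [0,0,0],
    [0,0,0],
    [0,0,0],
    [0,0,0],
    [0,0,0],
    [0,0,0],
    [0,0,0],
    [0,0,0]
  ],
  "rotation": [
    [0,0,0],
    [0,0,0],
    [0,0,0],
    [0,0,0],
    [0,0,0],
    [0,0,0],
    [0,0,0],
    [0,0,0]
  ],
  "fingers": 0,
  "squeeze": 35
}}

```text
clock: 22.0
eef_pos: [545.2, -49.3, 98.1]
ee_rot: [2.529, 0.001, 1.79]
wrist_force: [2.1, 2.4, 1.2]
width: 9.0
finger_force: 35.0
```

```bash
python3 - <<'E'
from h import *
st=robot.state();print(st["joint_positions"].round(2))
p0=st["eef_pos"]+2*N;R0=Ro.from_euler("xyz",st["ee_rot"])
print(st["wrist_force"],st["width"],delta(st,H-2*N,tool(0)))
for k,ph in enumerate(np.arange(.1,1.35,.1)):
    q=Ro.from_rotvec(V*ph)
    g=HG+q.apply(p0-HG); Rt=q*R0; p=g+Rt.apply([0,0,2])
    print(round(ph,2),*[x.tolist() for x in delta(st,p,Rt)],p.round(0))
E
```

```text
[-0.48  0.17  2.24  1.04  0.44 -1.59]
[2.10777799 2.39488327 1.23730285] 8.992999997370404 (array([ 0.2, -1. ,  0.5]), array([0.001, 0.001, 0.   ]))
0.1 [-0.0, 4.5, -12.7] [0.1, 0.0, -0.0] [542. -50. 111.]
0.2 [-0.0, 10.3, -25.0] [0.2, 0.0, -0.0] [539. -51. 124.]
0.3 [-0.0, 17.2, -36.6] [0.3, 0.0, -0.0] [538. -51. 138.]
0.4 [-0.1, 25.3, -47.4] [0.4, 0.0, -0.0] [539. -51. 151.]
0.5 [-0.1, 34.4, -57.4] [0.5, 0.0, -0.001] [540. -50. 165.]
0.6 [-0.1, 44.5, -66.4] [0.6, 0.0, -0.001] [543. -50. 178.]
0.7 [-0.1, 55.4, -74.4] [0.7, 0.0, -0.001] [548. -49. 191.]
0.8 [-0.1, 67.0, -81.2] [0.8, 0.0, -0.001] [553. -47. 203.]
0.9 [-0.1, 79.3, -86.9] [0.9, 0.0, -0.001] [560. -46. 215.]
1.0 [-0.1, 92.1, -91.2] [1.0, 0.0, -0.001] [568. -44. 226.]
1.1 [-0.1, 105.3, -94.3] [1.1, 0.0, -0.001] [576. -42. 236.]
1.2 [-0.1, 118.7, -96.1] [1.2, 0.0, -0.001] [586. -40. 245.]
1.3 [-0.1, 132.2, -96.5] [1.3, 0.0, -0.001] [597. -38. 253.]
```

Call:
{"op": "step_arm", "data": {
  "translation": [
    [0,2.1,-6.4],
    [0,4.5,-12.7],
    [0,7.3,-18.9],
    [0,10.3,-25],
    [0,13.6,-30.8],
    [0,17.2,-36.6],
    [0,17.2,-36.6]
  ],
  "rotation": [
    [0.05,0,0],
    [0.1,0,0],
    [0.15,0,0],
    [0.2,0,0],
    [0.25,0,0],
    [0.3,0,0],
    [0.3,0,0]
  ]
}}

```text
clock: 22.7
eef_pos: [537.5, -50.9, 137.0]
ee_rot: [2.833, 0.002, 1.793]
wrist_force: [-3.1, -1.8, 0.1]
width: 9.0
finger_force: 35.0
```

```bash
python3 - <<'E'
from h import *
i=robot.get_image("wrist");cv2.imwrite("pics/w7.png",i["frame"][:,:,::-1])
st=robot.state();print(st["clock"],st["joint_positions"].round(2),st["eef_pos"].round(1),st["wrist_force"].round(1),st["wrist_torque"].round(2),st["width"].round(1))
E
```

```text
Traceback (most recent call last):
AttributeError: 'float' object has no attribute 'round'
```

View pics/w7.png

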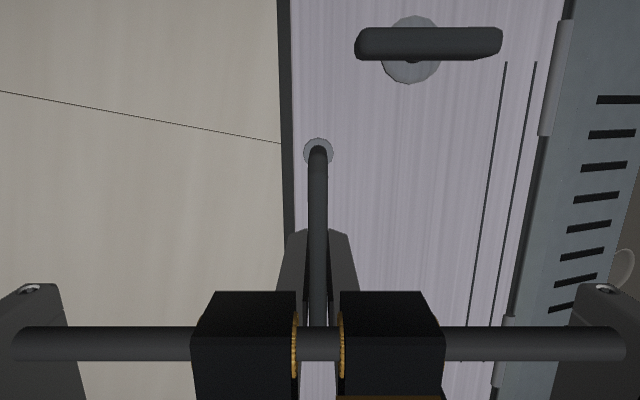

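The bar is held between the fingers at column 318 and the panel has risen with it. I'll continue along the same arc, which gives the same numbers in the turned tool frame.

Call:
{"op": "step_arm", "data": {
  "translation": [
    [0,2.1,-6.4],
    [0,4.5,-12.7],
    [0,7.3,-18.9],
    [0,10.3,-25],
    [0,13.6,-30.8],
    [0,17.2,-36.6],
    [0,21.1,-42],
    [0,25.3,-47.4],
    [0,29.7,-52.5],
    [0,34.4,-57.4],
    [0,39.3,-62],
    [0,44.5,-66.4]
  ],
  "rotation": [
    [0.05,0,0],
    [0.1,0,0],
    [0.15,0,0],
    [0.2,0,0],
    [0.25,0,0],
    [0.3,0,0],
    [0.35,0,0],
    [0.4,0,0],
    [0.45,0,0],
    [0.5,0,0],
    [0.55,0,0],
    [0.6,0,0]
  ]
}}

```text
clock: 23.95
eef_pos: [555.7, -46.8, 212.8]
ee_rot: [-2.843, -0.001, 1.79]
wrist_force: [-6.5, -2.1, -3.0]
width: 8.9
finger_force: 35.0
```

```bash
python3 - <<'E'
from h import *
st=robot.state();print(st["clock"],st["joint_positions"].round(2),st["eef_pos"].round(1),st["wrist_force"].round(1),st["wrist_torque"].round(2),st["width"])
E
```

```text
23.95 [-0.14  0.42  1.34 -0.1   1.66 -0.35] [555.7 -46.8 212.8] [-6.5 -2.1 -3. ] [-0.53  0.67  0.15] 8.893489161720233
```

Call:
{"op": "step_arm", "data": {
  "translation": [
    [0,2.1,-6.4],
    [0,4.5,-12.7],
    [0,7.3,-18.9],
    [0,10.3,-25],
    [0,13.6,-30.8],
    [0,17.2,-36.6],
    [0,21.1,-42],
    [0,25.3,-47.4],
    [0,25.3,-47.4],
    [0,25.3,-47.4]
  ],
  "rotation": [
    [0.05,0,0],
    [0.1,0,0],
    [0.15,0,0],
    [0.2,0,0],
    [0.25,0,0],
    [0.3,0,0],
    [0.35,0,0],
    [0.4,0,0],
    [0.4,0,0],
    [0.4,0,0]
  ]
}}

```text
clock: 24.95
eef_pos: [592.6, -38.4, 253.7]
ee_rot: [-2.442, -0.002, 1.789]
wrist_force: [-9.1, -2.4, 5.1]
width: 9.0
finger_force: 35.0
```

```bash
python3 - <<'E'
from h import *
st=robot.state();print(st["clock"],st["joint_positions"].round(2),st["eef_pos"].round(1),st["ee_rot"],st["wrist_force"].round(1),st["width"])
R0=Ro.from_euler("xyz",st["ee_rot"]);g=st["eef_pos"]-R0.apply([0,0,2])
f=lambda p:np.arctan2(p[2]-HG[2],(p[:2]-HG[:2])@[c,s])
print("phi",f(H)-f(g), "up",R0.as_matrix().round(2).tolist())
E
```

```text
24.95 [-0.07  0.7   0.91 -0.22  2.2  -0.36] [592.6 -38.4 253.7] [-2.44217863e+00 -1.84688675e-03  1.78866691e+00] [-9.1 -2.4  5.1] 8.960503726831437
phi -4.999668153044064 up [[-0.22, 0.75, -0.63], [0.98, 0.17, -0.14], [0.0, -0.64, -0.77]]
```

The panel is at about 1.28 rad (73°). I'll release and back straight off.

Call:
{"op": "step_arm", "data": {
  "translation": [
    [0,0,0],
    [0,0,0],
    [0,0,0],
    [0,0,0],
    [0,0,0],
    [0,0,-6],
    [0,0,-14],
    [0,0,-24],
    [0,0,-36],
    [0,0,-48],
    [0,0,-60],
    [0,0,-75],
    [0,0,-90],
    [0,0,-90],
    [0,0,-90]
  ],
  "rotation": [
    [0,0,0],
    [0,0,0],
    [0,0,0],
    [0,0,0],
    [0,0,0],
    [0,0,0],
    [0,0,0],
    [0,0,0],
    [0,0,0],
    [0,0,0],
    [0,0,0],
    [0,0,0],
    [0,0,0],
    [0,0,0],
    [0,0,0]
  ],
  "fingers": 44
}}

```text
clock: 26.45
eef_pos: [652.4, -25.0, 321.6]
ee_rot: [-2.453, 0.001, 1.791]
wrist_force: [-0.4, -0.4, -0.9]
width: 43.7
finger_force: 0.0
```

```bash
python3 - <<'E'
from h import *
a=robot.get_image("scene");b=robot.get_image("top");w=robot.get_image("wrist")
st=robot.state();print(st["clock"],st["joint_positions"].round(2),st["eef_pos"].round(1),st["wrist_force"].round(1),st["width"])
o=np.zeros((500,800,3),np.uint8);o[:250,:400]=cv2.resize(b["frame"],(400,250));o[:250,400:]=cv2.resize(w["frame"],(400,250))
o[250:,:400]=cv2.resize(a["frame"],(400,250));o[250:,400:]=cv2.resize(a["frame"][90:290,140:460],(400,250))
cv2.imwrite("pics/f.png",o[:,:,::-1])
E
```

```text
26.6 [-0.05  0.81  0.52 -0.27  2.46 -0.42] [651.7 -25.1 321.7] [ 0.4  0.6 -0.4] 43.99585852489495
```

View pics/f.png

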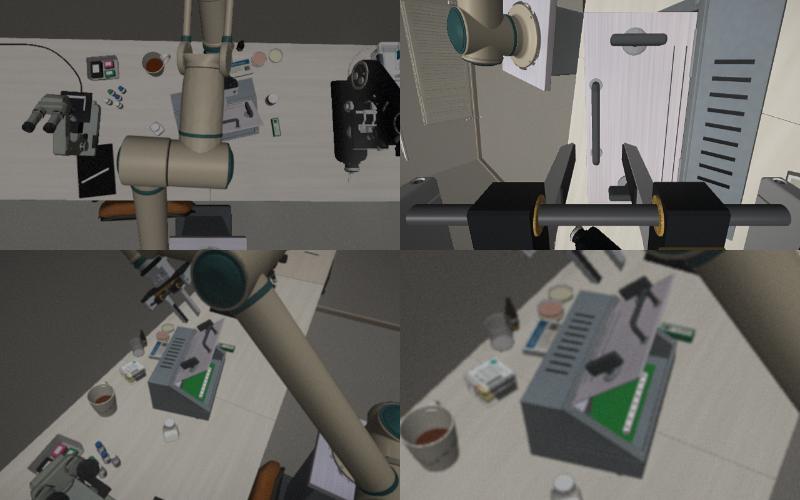

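The panel stands open by itself. In the wrist view the bar is still at column 315, the same place relative to the tool as when it was held, so about 73°. Both wings point along the slope, and the jar, flask and carton are in place. Nothing is being touched, so I'll hand it in.

```bash
python3 -c "
from rig import robot
print(robot.finish_job())"
```

```text
the job is handed in; nothing more can be done
None
```

Job handed in at about 27 s on the clock: both fasteners turned to their unlocked stops with the panel shut, then the panel lifted to about 73° (estimated), where it stays open by itself with the gripper clear; the jar, flask and carton look undisturbed in the final pictures.

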